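# Drag the lost flask cap out from under the shelf

## Task

The green flask cap has rolled under the clear acrylic shelf. Pick up the hooked flat probe by its blue handle, sweep its toe in behind the green cap and drag the cap out through the blue-edged side facing the probe, until it lies on the bench a few centimetres in front of the shelf; then lay the probe flat on the bench, outside the shelf, and let it go. Leave the orange cap where it lies, and keep the gripper off the green cap.

Things in the scene. Friction and masses are not known exactly. Their poses are not given: they have to be found in the camera images.
- shelf: Fixed clear acrylic shelf: top 320 (x) x 160 (y) x 6 mm, blue strips on its long edges, underside 60 mm above the bench, side walls 6 mm thick at both x ends, open along both long sides. Front = -y side, facing the probe. Origin at bench height under the middle; x along length, y front to back, z up; front edge at y = -80 mm. Within 10 degrees of the world axes. A dish and a vial stand on it.
- green_cap_center (a point): The dropped cap to fetch: green ribbed round screw cap with a white dot on top, 30 mm across, 18 mm high, about 30 g, loose, lying flat on the bench under the shelf. The point is its centre, 9 mm above the bench.
- orange_cap_center (a point): Orange cap of the same shape and size, also under the shelf, about 130 mm from the green one along the shelf's x. Not to be moved. The point is its centre.
- probe_grip (a point): Flat hooked probe, loose on the bench, about 150 g; this is the centre of its blue handle, 32 mm above its flat underside. x runs from handle to hook (towards the shelf at the start, within 25 degrees), z up. Handle: upright bar 100 mm long (x), 18 mm wide (y, grip across this), from 5 to 59 mm above the underside, centred on a dark steel foot 100 x 36 x 5 mm.
- probe_toe (a point): Middle of the toe of the probe's hook, at x 216, y -27, z -26 mm from probe_grip (same axes). A flat dark steel shaft 14 mm wide, 5 mm thick runs from the handle along the underside at y = 0; at its end the toe, 12 mm thick (x 210 to 222 mm from probe_grip) and 12 mm high, spans y +7 to -47 mm, so the hook points to -y.

How it is judged:
On the way, in this order (a step that is already met when the one before it is completed fails the run):
1. the probe's toe is under the shelf while the green cap is still under it (y of probe_toe in the frame of shelf between -0.07 and 0.2 m and x of probe_toe in the frame of shelf between -0.155 and 0.155 m and z of probe_toe in the frame of shelf below 0.06 m and y of green_cap_center in the frame of shelf above -0.08 m), for 0.1 s.
2. the green cap is out in front of the shelf (y of green_cap_center in the frame of shelf between -0.28 and -0.105 m), for 0.2 s.
At the end, for the whole second after the job is handed in: Green cap at rest on the bench, centre 25 to 200 mm in front of the shelf's front edge and within 200 mm of the shelf's middle sideways; probe flat (10 degrees) on the bench, toe outside the front edge, released, at rest; orange cap within 20 mm of its start (all of step 2 and x of green_cap_center in the frame of shelf between -0.2 and 0.2 m and height (world z) of green_cap_center below 0.025 m and y of probe_toe in the frame of shelf below -0.08 m and angle between probe_grip's own z axis and vertical below 0.17 rad and height (world z) of probe_grip below 0.042 m and linear speed of each of green_cap, probe below 0.02 m/s and distance of orange_cap_center from where it was at the start of the episode below 0.02 m); the robot touches nothing.
It fails at once if the orange cap was moved by more than 20 mm (distance of orange_cap_center from where it was at the start of the episode above 0.02 m).
It fails at once if the gripper touched the green cap (contact force between any of the fingers, the arm and green_cap above 0.5 N).
It fails at once if the green cap was lifted or flung off the bench (height (world z) of green_cap_center above 0.05 m).
It also fails if it takes over 45 s, if anything falls off the work surface, if the arm or the gripper's body presses on something with over 40 N, if the wrist force passes 120 N, or if a joint passes its speed limit or range.

## Robot

A 6-joint arm with a two-finger parallel gripper is mounted at the origin on the work surface. World frame = base frame: x ahead of the robot, y to its left, z up, the work surface at z = 0. Lengths are in m, angles in rad, forces in N, time in s.
With the tool pointing down it reaches from about 0.325 to 0.85 m from the base axis. Payload 4.4 kg.
Tool frame: the origin (TCP) lies at the very end of the fingers, on their centre line; the grasp point (between the pads) lies 19 mm behind it; z points along the fingers, y is the line along which they close (so a half turn about z gives the same grasp; the last joint's range is limited). The gripper opens to 94 mm and grips with 3 to 60 N. Pads are 16 mm wide; open, the fingers measure 119 mm over their backs; the gripper's body (75 mm by 177 mm) begins 78 mm behind the grasp point.
Start: joints at [0.988, 0.207, 1.542, -0, 1.393, -0.15], TCP at [0.241, 0.522, 0.205] pointing down, gripper open.
Joint ranges: [-2.73, 2.73], [-0.86, 2.22], [0.23, 2.46], [-1.11, 4.25], [0.08, 2.63], [-2.82, 2.82]. Speed limits (rad/s): [2.79, 2.79, 3.14, 3.14, 3.14, 3.14].

## Interface

Orientations are given as [roll, pitch, yaw] about the fixed x, y, z axes, in that order (R = Rz(yaw) Ry(pitch) Rx(roll)).
In Python, from bench import bot gives the robot as it stands.
- The arm moves only by the tool send_rows, never from a script. Its argument "deltas" is one flat list of numbers, 6 for each row, row after row: the shift along the world's x, y, z in mm, then the turn, a rotation vector about the world's x, y, z in rad. In form: [dx, dy, dz, ax, ay, az, dx, dy, dz, ax, ay, az, ...]. A call has exactly 5 rows; each row is the pose to reach, as a shift and turn from the pose commanded when the call began; what a row does not reach only later rows make up. A row lasts 1/8 s, in which the tool goes at most 62.5 mm and 10.7 degrees, less where a joint would pass 70% of its speed; a pose out of reach is approached as far as the arm can. A call with a gripper value outside its range is refused whole. "hand" is the opening, from 0 (shut) to 1 (fully open), set as the call begins (left out, the last holds). The fingers move at their own pace and stop on an object; "force" is the grip in N (left out, the last holds). Time passes only in rows, so rows that repeat a pose let the fingers close, or fill a call up. It gives the time, the measured TCP pose, the force, the opening and the grip force at its end, in the units of the state.
- bot.state(): the state, without advancing time (a new reading comes with each control period).
- bot.read_camera(name): name is "scene" or "top" or "wrist"; returns a dict with "img" (400x640x3 uint8, red, green, blue), "K" (3x3 intrinsics, pixels), "cam_to_world" (4x4, takes a point from camera to world coordinates); the wrist camera has in their place "mount" (4x4, takes a point from camera to tool coordinates, whose origin is the TCP and whose axes are the flange's). Camera axes: x right, y down, z forward; pixel columns grow to the right and rows downward; lengths in m; the calibration is good to about 2 mm. A picture is of the moment at which its call begins: read the wrist's pose just before it. There is no depth.
- bot.sign_off(): hands the job in; it is judged then, once.
The state is a dict: "clock": time; "joints": joint angles; "joint_velocities": joint speeds; "effort": joint torques, N m; "position": TCP position; "eef_rot": TCP orientation; "contact_force": force on the tool from outside, world axes, zero at the start; "moment": the same for the moment, N m; "opening": finger opening in m; "grasp_force": force on a finger pad.
Only numpy, scipy, OpenCV 4.12 (cv2) and the standard library are available. Lean on these libraries where they do the work, as an engineer would, in place of code of your own. Each camera call takes 0.05 s, during which the arm holds its last target. There are 200 camera calls.

## Working session

There is one attempt and no reset: what is moved stays moved. The work goes in short steps, Python scripts to look and compute and a tool call to move; the robot and the scene stay as the last step left them, time stands still between calls to the robot, and variables do not carry over. Pictures are saved under pics/ and viewed, at most 10 in all, crops included, and the job is handed in when it is done.

Besides the shell and the picture viewer there is one more tool, called after "Request:" as name(argument=value, ...) on one line, values as JSON. send_rows: Moves the arm, as the interface text tells. Its arguments: {"type":"object","properties":{"deltas":{"type":"array"},"hand":{"type":"number"},"force":{"type":"number"}},"required":["deltas"]}

```bash
mkdir -p pics; python3 - <<'E'
from bench import bot
import cv2,numpy as np
for n in("scene","top"):
    d=bot.read_camera(n); cv2.imwrite(f"pics/{n}0.png",d["img"][:,:,::-1]); np.savez(f"{n}0.npz",**d)
    print(n,d["K"].round(1).tolist(),d["cam_to_world"].round(3).tolist())
print(bot.state())
E
```

```text
scene [[404.1, 0.0, 316.8], [0.0, 404.1, 188.9], [0.0, 0.0, 1.0]] [[0.482, 0.681, -0.551, 1.047], [0.876, -0.37, 0.308, -0.279], [0.006, -0.631, -0.775, 0.697], [0.0, 0.0, 0.0, 1.0]]
top [[363.4, 0.0, 318.4], [0.0, 363.4, 200.7], [0.0, 0.0, 1.0]] [[-0.017, -0.976, 0.219, 0.437], [-1.0, 0.016, -0.006, 0.009], [0.002, -0.219, -0.976, 0.801], [0.0, 0.0, 0.0, 1.0]]
{'clock': 0.1, 'joints': array([ 9.87491106e-01,  2.07364763e-01,  1.54272365e+00, -3.58444933e-05,
        1.39349805e+00, -1.50493518e-01]), 'joint_velocities': array([ 0.0014165 , -0.00230194, -0.00154144, -0.00072825, -0.00207623,
        0.00128924]), 'effort': array([ 4.86564786e-04, -3.71861994e+01, -2.82295024e+01,  6.99961977e-02,
        3.10828420e-02, -3.51948938e-05]), 'position': array([0.24080238, 0.52138771, 0.20443136]), 'eef_rot': array([-3.13961609e+00, -2.64053411e-04,  2.70878705e+00]), 'contact_force': array([ 0.01966719, -0.06491104, -0.97646121]), 'moment': array([ 0.00752115, -0.00821256,  0.00801328]), 'grasp_force': 0.0, 'opening': 0.09371763345289315}
```

View pics/top0.png

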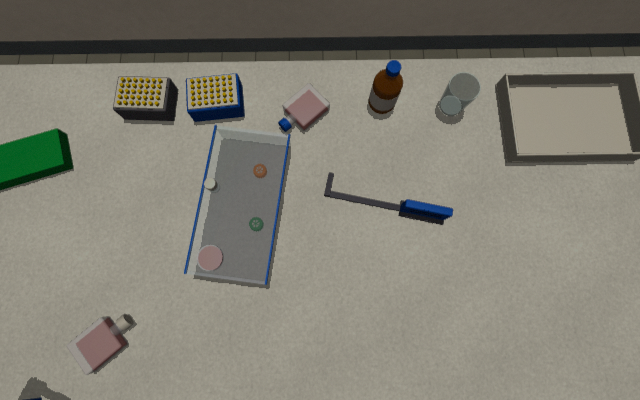

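View pics/scene0.png

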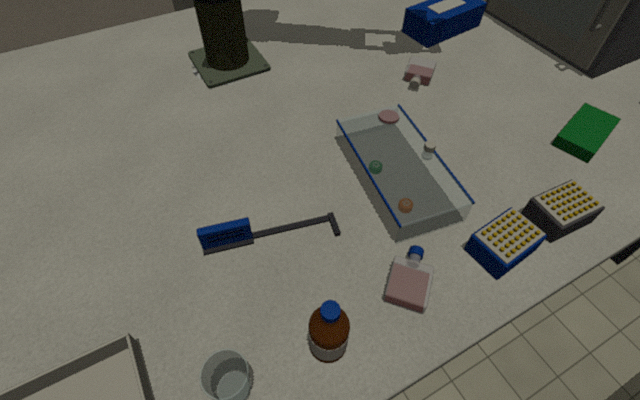

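The top view has +x up and +y left. The handle is at about (426,210), the toe at (329,185), green at (256,224) and orange at (260,171). The blue front edge runs from (290,137) to (267,283). The scene view shows the same layout, with nothing between the probe and the shelf.

```bash
cat > h.py <<'E'
import numpy as np,cv2
def ray(d,uv,z):
    p=np.linalg.inv(d["K"])@[uv[0],uv[1],1]; M=d["cam_to_world"]; r=M[:3,:3]@p; o=M[:3,3]
    return (o+r*(z-o[2])/r[2]).round(4)
def blobs(img,lo,hi,amin=15):
    m=cv2.inRange(cv2.cvtColor(img,cv2.COLOR_RGB2HSV),np.array(lo),np.array(hi))
    n,l,s,c=cv2.connectedComponentsWithStats(m)
    return [(s[i].tolist(),c[i].round(1).tolist()) for i in range(1,n) if s[i,4]>=amin],l
E
python3 - <<'E'
from h import *
for n in("top","scene"):
    d=dict(np.load(f"{n}0.npz")); print(n)
    for nm,lo,hi in(("green",(55,50,40),(95,255,255)),("orange",(0,60,60),(20,255,255)),("blue",(105,150,60),(125,255,255))):
        for s,c in blobs(d["img"],lo,hi)[0]: print(nm,s,c,ray(d,c,{"green":.016,"orange":.016,"blue":.059}[nm]))
d=dict(np.load("top0.npz")); i=d["img"]
cv2.imwrite("pics/crop.png",cv2.resize(i[120:300,180:460],None,fx=2.8,fy=2.8,interpolation=cv2.INTER_CUBIC)[:,:,::-1])
E
```

```text
top
green [0, 128, 64, 56, 2383] [30.0, 155.1] [0.7303 0.6582 0.016 ]
green [249, 217, 14, 14, 120] [255.8, 223.9] [0.5636 0.1419 0.016 ]
orange [374, 69, 29, 24, 404] [387.6, 82.6] [ 0.8997 -0.1658  0.016 ]
orange [296, 107, 32, 23, 130] [311.4, 118.7] [0.8095 0.0174 0.016 ]
orange [285, 109, 6, 6, 18] [287.7, 111.1] [0.8296 0.0727 0.016 ]
orange [253, 163, 14, 15, 150] [259.6, 170.6] [0.685  0.1358 0.016 ]
orange [102, 318, 11, 16, 76] [107.5, 324.3] [0.3602 0.442  0.016 ]
orange [91, 327, 35, 43, 392] [107.9, 346.4] [0.3175 0.4365 0.016 ]
blue [387, 61, 14, 13, 138] [393.6, 66.6] [ 0.9145 -0.1723  0.059 ]
blue [187, 74, 53, 39, 188] [220.6, 101.9] [0.8327 0.2186 0.059 ]
blue [279, 118, 12, 12, 80] [284.8, 123.6] [0.7784 0.0755 0.059 ]
blue [184, 126, 32, 148, 233] [199.5, 199.9] [0.6094 0.2534 0.059 ]
blue [265, 134, 25, 150, 248] [277.1, 208.6] [0.5882 0.0909 0.059 ]
blue [405, 200, 48, 17, 363] [428.4, 207.7] [ 0.5849 -0.2244  0.059 ]
scene
green [557, 103, 64, 52, 1748] [588.8, 127.9] [0.7147 0.6816 0.016 ]
green [369, 160, 13, 14, 126] [375.0, 167.2] [0.5701 0.1384 0.016 ]
ora
[... 308 characters left out ...]
 [0.8257 0.0124 0.016 ]
orange [384, 292, 39, 20, 203] [403.7, 302.4] [0.8634 0.0017 0.016 ]
orange [315, 315, 35, 29, 359] [334.4, 331.4] [ 0.8488 -0.1321  0.016 ]
blue [407, 0, 80, 21, 631] [446.6, 8.9] [0.1397 0.6988 0.059 ]
blue [399, 106, 27, 35, 40] [412.4, 123.2] [0.526  0.2678 0.059 ]
blue [337, 121, 64, 106, 206] [370.5, 176.4] [0.6173 0.0892 0.059 ]
blue [434, 151, 40, 52, 70] [454.3, 177.4] [0.7033 0.2417 0.059 ]
blue [197, 218, 52, 18, 373] [222.4, 226.6] [ 0.5885 -0.2267  0.059 ]
blue [472, 234, 75, 34, 245] [507.3, 250.7] [0.8854 0.2086 0.059 ]
blue [409, 246, 14, 10, 90] [416.4, 250.0] [0.805  0.0642 0.059 ]
blue [320, 301, 20, 19, 299] [329.9, 309.9] [ 0.8273 -0.13    0.059 ]
```

View pics/crop.png

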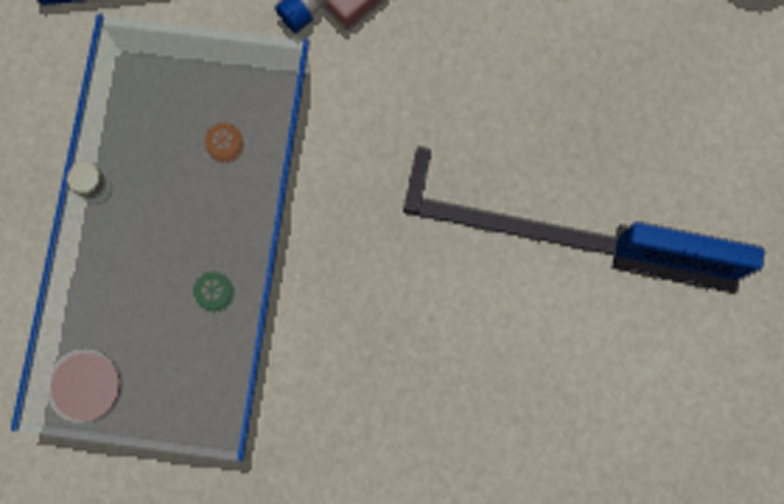

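The crop shows the shaft running from (418,207) to (615,243) in crop pixels. The hook tip is at (423,150), and the handle's top face spans (628,235) to (762,258).

```bash
python3 - <<'E'
from h import *
d=dict(np.load("top0.npz"))
P=lambda x,y,z:ray(d,((x+.5)/2.8+180-.5,(y+.5)/2.8+120-.5),z)
a,b,t,c=P(418,207,.005),P(615,243,.005),P(423,150,.012),P(405,212,.004)
print("shaft",a,b,"ang",np.degrees(np.arctan2(a[1]-b[1],a[0]-b[0])),"tip",t,"corner",c)
e,f=P(306,42,.063),P(242,458,.063); g,h=P(99,16,.063),P(15,429,.063)
print("front",e,f,"back",g,h,"shelf yaw",np.degrees(np.arctan2(e[1]-f[1],e[0]-f[0])))
cen=(e+f+g+h)/4; print(cen)
th=np.arctan2(e[1]-f[1],e[0]-f[0]);R=np.array([[np.cos(th),np.sin(th)],[-np.sin(th),np.cos(th)]])
print("green sh",R@(np.array([.567,.140])-cen[:2]),"orange sh",R@(np.array([.6875,.135])-cen[:2]))
ang=np.arctan2(a[1]-b[1],a[0]-b[0]);u=np.array([np.cos(ang),np.sin(ang)]);n=np.array([-u[1],u[0]])
print("grip from corner",c[:2]-u*222-n*7,"from tip",t[:2]-u*216+n*47,"blob offset",n@(np.array([.587,-.2255])-b[:2]))
from bench import bot
w=bot.read_camera("wrist");print(w["K"].round(1).tolist(),w["mount"].round(3).tolist())
E
```

```text
shaft [ 0.6317 -0.0197  0.005 ] [ 0.5995 -0.1765  0.005 ] ang 78.3952376436212 tip [ 0.6774 -0.0246  0.012 ] corner [ 0.628  -0.0092  0.004 ]
front [0.7505 0.0661 0.063 ] [0.437  0.1111 0.063 ] back [0.7748 0.2273 0.063 ] [0.4598 0.2727 0.063 ] shelf yaw -8.168478624045491
[0.605525 0.1693   0.063   ]
green sh [-0.03397107 -0.03447654] orange sh [ 0.08601682 -0.02230464]
grip from corner [ -37.1724641  -218.87930969] from tip [ -88.81226882 -202.15475404] blob offset 0.0023876739238469125
[[310.5, 0.0, 326.3], [0.0, 310.5, 195.4], [0.0, 0.0, 1.0]] [[0.0, -0.961, -0.276, 0.082], [1.0, 0.0, 0.001, -0.0], [-0.001, -0.276, 0.961, -0.18], [0.0, 0.0, 0.0, 1.0]]
```

Request:
send_rows(deltas=[12, -27, 0, 0, 0, -0.05, 37, -80, 0, 0, 0, -0.15, 62, -134, 0, 0, 0, -0.25, 87, -188, 0, 0, 0, -0.35, 112, -242, 0, 0, 0, -0.45], hand=1)

```text
clock: 0.78
position: [0.3535, 0.2782, 0.2053]
eef_rot: [3.142, 0.0, 2.256]
contact_force: [1.1, 0.2, -0.0]
opening: 0.0939
grasp_force: 0.0
```

Request:
send_rows(deltas=[25, -54, 0, 0, 0, -0.1, 50, -108, 0, 0, 0, -0.2, 75, -162, 0, 0, 0, -0.3, 100, -216, 0, 0, 0, -0.4, 125, -270, 0, 0, 0, -0.5])

```text
clock: 1.4
position: [0.4785, 0.0081, 0.2054]
eef_rot: [3.141, -0.0, 1.755]
contact_force: [0.9, 0.6, -0.1]
opening: 0.0942
grasp_force: 0.0
```

Request:
send_rows(deltas=[25, -54, -5, 0, 0, -0.1, 50, -108, -10, 0, 0, -0.2, 75, -162, -15, 0, 0, -0.3, 100, -216, -20, 0, 0, -0.36, 110, -236, -25, 0, 0, -0.39])

```text
clock: 2.02
position: [0.5886, -0.2294, 0.1795]
eef_rot: [-3.141, 0.0, 1.365]
contact_force: [0.3, 1.0, 0.3]
opening: 0.0937
grasp_force: 0.0
```

```bash
python3 - <<'E'
from bench import bot
import cv2,numpy as np
s=bot.state();print(s["position"],s["eef_rot"],s["joints"].round(2),s["clock"])
d=bot.read_camera("wrist");cv2.imwrite("pics/w1.png",d["img"][:,:,::-1])
np.savez("w1.npz",p=s["position"],r=s["eef_rot"],**d)
E
```

```text
[ 0.58862975 -0.22940965  0.17948945] [-3.14127418e+00  4.04119998e-04  1.36454175e+00] [-0.51  0.35  1.42 -0.    1.38 -0.3 ] 2.025
```

View pics/w1.png

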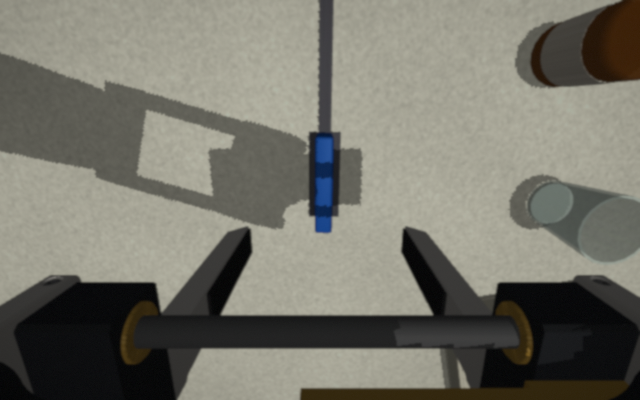

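The handle's blue top face spans (324,135) to (323,232), upright and centred between the fingers. I'll compute its world position.

```bash
python3 - <<'E'
from h import *
from scipy.spatial.transform import Rotation as Ro
d=dict(np.load("w1.npz")); T=np.eye(4);T[:3,:3]=Ro.from_euler("xyz",d["r"]).as_matrix();T[:3,3]=d["p"]
d["cam_to_world"]=T@d["mount"]
print([(s,c) for s,c in blobs(d["img"],(105,150,40),(125,255,255),50)[0]])
a,b=ray(d,(324.3,134.5),.059),ray(d,(323.2,232),.059)
print(a,b,(a+b)/2,np.linalg.norm(a-b),np.arctan2(*(a-b)[1::-1]))
a,b=ray(d,(326,5),.005),ray(d,(324.5,125),.005); print(a,b,np.arctan2(*(a-b)[1::-1]))
E
```

```text
[([314, 133, 20, 99, 1709], [323.4, 180.9])]
[ 0.5965 -0.1748  0.059 ] [ 0.5748 -0.2725  0.059 ] [ 0.58565 -0.22365  0.059  ] 0.10008086730239704 1.3522357585080447
[ 0.6234 -0.0537  0.005 ] [ 0.5976 -0.1692  0.005 ] 1.3510275738307072
```

Request:
send_rows(deltas=[-1, 2, -25, 0, 0, -0.01, -3, 6, -70, 0, 0, -0.01, -3, 6, -120, 0, 0, -0.01, -3, 6, -155, 0, 0, -0.01, -3, 6, -163, 0, 0, -0.01])

```text
clock: 2.7
position: [0.5823, -0.2178, 0.0142]
eef_rot: [-3.135, -0.002, 1.36]
contact_force: [0.4, 0.0, -0.2]
opening: 0.0937
grasp_force: 0.0
```

Request:
send_rows(deltas=[0, 0, 0, 0, 0, 0, 0, 0, 0, 0, 0, 0, 0, 0, 0, 0, 0, 0, 0, 0, 0, 0, 0, 0, 0, 0, 0, 0, 0, 0], hand=0, force=45)

```text
clock: 3.32
position: [0.5854, -0.2202, 0.0179]
eef_rot: [3.141, 0.0, 1.359]
contact_force: [0.4, 0.2, -0.6]
opening: 0.0473
grasp_force: 0.0
```

Request:
send_rows(deltas=[0, 0, 0, 0, 0, 0, 0, 0, 0, 0, 0, 0, 0, 0, 0, 0, 0, 0, 0, 0, 1, 0, 0, 0, 0, 0, 3, 0, 0, 0])

```text
clock: 3.95
position: [0.5846, -0.2197, 0.02]
eef_rot: [-3.14, -0.0, 1.359]
contact_force: [-0.2, -0.1, -1.1]
opening: 0.0179
grasp_force: 44.9
```

Request:
send_rows(deltas=[-10, 6, 3, 0, 0, 0.01, -45, 29, 3, 0, 0, 0.03, -90, 59, 3, 0, 0, 0.05, -125, 82, 3, 0, 0, 0.065, -137, 90, 3, 0, 0, 0.07])

```text
clock: 4.58
position: [0.4449, -0.1279, 0.0229]
eef_rot: [-3.139, -0.001, 1.43]
contact_force: [-0.8, -0.4, -2.1]
opening: 0.0176
grasp_force: 44.9
```

Request:
send_rows(deltas=[0, 0, 0, 0, 0, 0, 0, 0, 0, 0, 0, 0, 0, 0, 0, 0, 0, 0, 0, 0, 0, 0, 0, 0, 0, 0, 0, 0, 0, 0])

```text
clock: 5.2
position: [0.4484, -0.1302, 0.0233]
eef_rot: [-3.142, -0.0, 1.429]
contact_force: [0.0, 0.4, -1.7]
opening: 0.0179
grasp_force: 44.9
```

```bash
python3 - <<'E'
from bench import bot
import cv2,numpy as np
d=bot.read_camera("top");np.savez("top1.npz",**d)
cv2.imwrite("pics/top1.png",cv2.resize(d["img"][120:300,180:460],None,fx=2.8,fy=2.8,interpolation=cv2.INTER_CUBIC)[:,:,::-1])
E
```

```text
(no output)
```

View pics/top1.png

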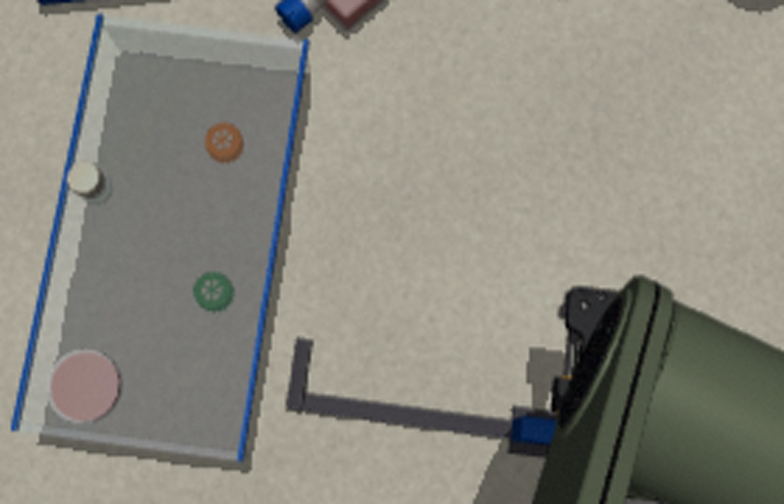

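The toe is just in front of the blue edge, with its tip at crop pixel (304,342) and its corner at (290,411). Green is unmoved at (213,291).

```bash
python3 - <<'E'
from h import *
d=dict(np.load("top1.npz"))
P=lambda x,y,z:ray(d,((x+.5)/2.8+180-.5,(y+.5)/2.8+120-.5),z)[:2]
t=(P(296,340,.018)+P(312,342,.018))/2; c=P(289,411,.017); g=np.array([.5636,.1419])
u=np.array([.142,.990]);e=np.array([.990,-.142])
for n,p in(("tip mid",t),("corner",c)): print(n,p,"ex",e@(p-g),"u",u@(p-g))
for q in(P(306,42,.063),P(242,458,.063)):print("front u",u@(q-g))
E
```

```text
tip mid [0.52395 0.07085] ex -0.029164399999999962 u -0.07596979999999999
corner [0.4711 0.0823] ex -0.08311179999999997 u -0.072139
front u -0.0485022
front u -0.04846919999999999
```

Request:
send_rows(deltas=[1, 9, 0, 0, 0, 0, 4, 36, 0, 0, 0, 0, 7, 70, 0, 0, 0, 0, 10, 97, 0, 0, 0, 0, 11, 107, 0, 0, 0, 0])

```text
clock: 5.88
position: [0.4589, -0.0214, 0.0234]
eef_rot: [-3.141, -0.0, 1.431]
contact_force: [0.2, -0.1, -1.5]
opening: 0.0176
grasp_force: 44.9
```

Request:
send_rows(deltas=[0, 0, 0, 0, 0, 0, 4, -1, -1, 0, 0, 0, 20, -3, -2, 0, 0, 0, 40, -6, -3, 0, 0, 0, 51, -7, -3, 0, 0, 0])

```text
clock: 6.5
position: [0.5114, -0.0313, 0.0205]
eef_rot: [3.141, 0.0, 1.427]
contact_force: [0.8, -0.6, -1.9]
opening: 0.0175
grasp_force: 44.9
```

```bash
python3 - <<'E'
from bench import bot
import cv2,numpy as np
d=bot.read_camera("top");np.savez("top2.npz",**d);print(bot.state()["position"])
cv2.imwrite("pics/top2.png",cv2.resize(d["img"][120:300,180:460],None,fx=2.8,fy=2.8,interpolation=cv2.INTER_CUBIC)[:,:,::-1])
E
```

```text
[ 0.51276272 -0.0313933   0.02084166]
```

View pics/top2.png

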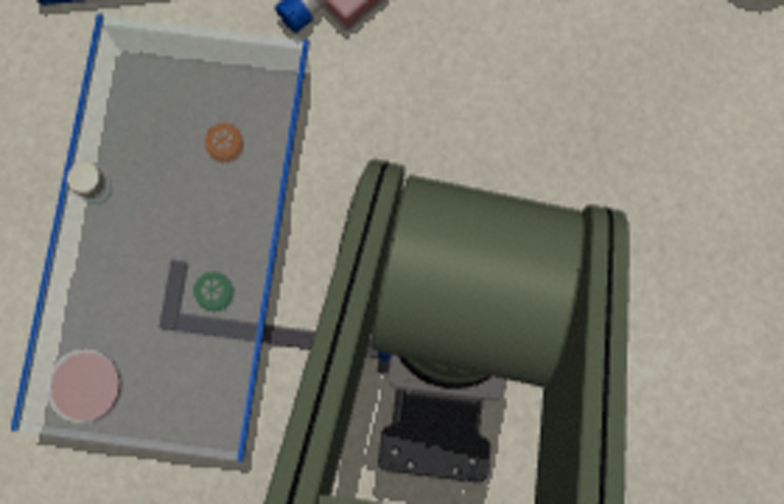

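The toe, at (175,290), is behind the green cap at (213,291), and neither cap has moved. Next I pull straight back.

Request:
send_rows(deltas=[-1, -4, 0, 0, 0, 0, -2, -14, 0, 0, 0, 0, -4, -29, 0, 0, 0, 0, -6, -44, 0, 0, 0, 0, -9, -59, 0, 0, 0, 0])

```text
clock: 7.18
position: [0.5009, -0.0904, 0.0205]
eef_rot: [3.141, 0.0, 1.428]
contact_force: [-0.0, -0.1, -1.9]
opening: 0.018
grasp_force: 44.9
```

Request:
send_rows(deltas=[-2, -15, 0, 0, 0, 0, -4, -30, 0, 0, 0, 0, -6, -45, 0, 0, 0, 0, -9, -59, 0, 0, 0, 0, -10, -69, 0, 0, 0, 0])

```text
clock: 7.8
position: [0.4909, -0.159, 0.0204]
eef_rot: [-3.141, 0.0, 1.428]
contact_force: [-0.5, -0.0, -1.5]
opening: 0.0174
grasp_force: 44.9
```

Request:
send_rows(deltas=[-1, -5, 0, 0, 0, 0, -1, -8, 0, 0, 0, 0, -1, -10, 0, 0, 0, 0, -1, -10, 0, 0, 0, 0, -1, -10, 0, 0, 0, 0])

```text
clock: 8.43
position: [0.4902, -0.1678, 0.0204]
eef_rot: [-3.142, -0.0, 1.429]
contact_force: [0.1, 0.0, -1.8]
opening: 0.0179
grasp_force: 44.9
```

```bash
python3 - <<'E'
from bench import bot
import cv2,numpy as np
from h import *
d=bot.read_camera("top");np.savez("top3.npz",**d);s=bot.state();print(s["position"],s["clock"])
cv2.imwrite("pics/top3.png",cv2.resize(d["img"][120:300,180:460],None,fx=2.8,fy=2.8,interpolation=cv2.INTER_CUBIC)[:,:,::-1])
for nm,lo,hi in(("green",(55,50,40),(95,255,255)),("orange",(0,60,60),(20,255,255))):
    for q,c in blobs(d["img"],lo,hi,60)[0]: print(nm,q,c,ray(d,c,.016))
E
```

```text
[ 0.4901826  -0.16781511  0.02043948] 8.475
green [0, 128, 73, 62, 2947] [33.2, 157.2] [0.7252 0.6501 0.016 ]
green [307, 224, 14, 14, 141] [313.5, 230.6] [0.5468 0.0162 0.016 ]
orange [373, 69, 30, 25, 475] [387.6, 82.9] [ 0.8989 -0.1658  0.016 ]
orange [296, 107, 32, 23, 140] [311.8, 118.6] [0.8097 0.0165 0.016 ]
orange [253, 163, 14, 15, 149] [259.6, 170.6] [0.685  0.1358 0.016 ]
orange [101, 318, 12, 15, 75] [107.6, 323.6] [0.3616 0.442  0.016 ]
orange [92, 334, 35, 36, 249] [112.6, 348.9] [0.3125 0.4265 0.016 ]
```

View pics/top3.png

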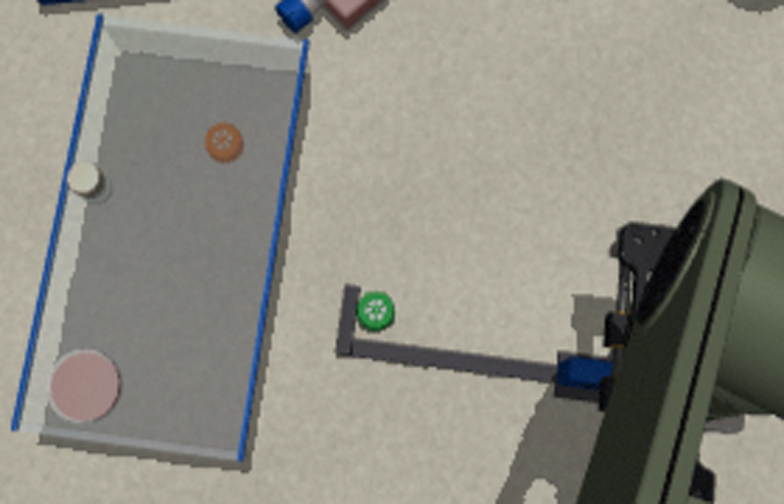

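The green cap is out at (376,311), about 78 mm in front of the edge. The toe is outside the shelf and orange is unmoved. Now I lower the probe and release it.

Request:
send_rows(deltas=[0, 0, -1, 0, 0, 0, 0, 0, -2, 0, 0, 0, 0, 0, -3, 0, 0, 0, 0, 0, -3, 0, 0, 0, 0, 0, -3, 0, 0, 0])

```text
clock: 9.1
position: [0.4901, -0.168, 0.0174]
eef_rot: [-3.141, -0.0, 1.429]
contact_force: [-0.5, 0.2, -2.1]
opening: 0.0181
grasp_force: 44.9
```

Request:
send_rows(deltas=[0, 0, 0, 0, 0, 0, 0, 0, 0, 0, 0, 0, 0, 0, 0, 0, 0, 0, 0, 0, 0, 0, 0, 0, 0, 0, 0, 0, 0, 0], hand=1)

```text
clock: 9.72
position: [0.4902, -0.1681, 0.0175]
eef_rot: [3.141, 0.0, 1.429]
contact_force: [0.7, -0.1, -0.3]
opening: 0.0641
grasp_force: 0.0
```

Request:
send_rows(deltas=[0, 0, 0, 0, 0, 0, 0, 0, 0, 0, 0, 0, 0, 0, 0, 0, 0, 0, 0, 0, 0, 0, 0, 0, 0, 0, 0, 0, 0, 0])

```text
clock: 10.35
position: [0.4902, -0.168, 0.0174]
eef_rot: [-3.142, 0.0, 1.429]
contact_force: [0.2, -0.4, -0.2]
opening: 0.094
grasp_force: 0.0
```

Request:
send_rows(deltas=[0, 0, 10, 0, 0, 0, 0, 0, 40, 0, 0, 0, 0, 0, 80, 0, 0, 0, 0, 0, 120, 0, 0, 0, 0, 0, 140, 0, 0, 0])

```text
clock: 10.98
position: [0.4917, -0.1688, 0.1611]
eef_rot: [3.137, 0.002, 1.429]
contact_force: [-0.4, -1.1, 0.2]
opening: 0.0938
grasp_force: 0.0
```

Request:
send_rows(deltas=[-20, -60, 0, 0, 0, 0, -40, -120, 0, 0, 0, 0, -50, -140, 0, 0, 0, 0, -50, -140, 0, 0, 0, 0, -50, -140, 0, 0, 0, 0])

```text
clock: 11.6
position: [0.4404, -0.3071, 0.1577]
eef_rot: [3.141, -0.001, 1.429]
contact_force: [0.5, -0.1, -0.5]
opening: 0.0942
grasp_force: 0.0
```

```bash
python3 - <<'E'
from bench import bot
import cv2,numpy as np
d=bot.read_camera("scene");print(bot.state()["position"])
cv2.imwrite("pics/s4.png",d["img"][:,:,::-1])
E
```

```text
[ 0.44061092 -0.30681494  0.15759696]
```

View pics/s4.png

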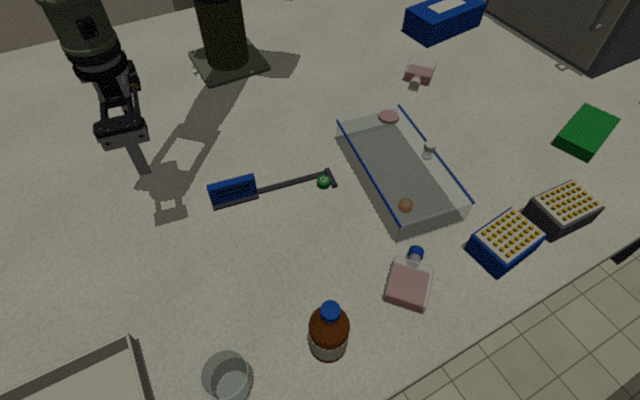

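The probe lies flat on the bench outside the shelf, with its handle at (232,190). The green cap is beside the toe at (324,181), orange is unmoved at (405,205), and the arm is clear of everything.

```bash
python3 -c "
from bench import bot
print(bot.sign_off())"
```

```text
the job is handed in; nothing more can be done
None
```

I handed the job in: the green cap lies about 78 mm in front of the shelf, the probe is flat on the bench outside it and released, and the orange cap has not moved; no verdict came back.

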